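# Put a vial away in a tilt-out bin

### The job

Put the short glass vial away in the wide tilt-out bin: tip that bin well forward by its top lip, lower the vial into it without dropping it from high up, then push the bin back until it clicks fully shut with the vial inside. Leave the two small bins of the neighbouring unit shut and do not disturb the two tall capped tubes.

Things in the scene. Friction and masses are not known exactly. Their poses are not given: they have to be found in the camera images.
- wide_unit: Dark steel unit fixed to the bench with ONE wide white tilt-out bin; 146 mm wide (y), 96 deep (x), roof top 136 above the bench. Origin: centre of the underside; -x is the front, z up; turned by some yaw. The bin's pivot is a level line along y at x = -48, z = 12 mm in this frame. The roof begins 8 mm behind the front (x = -40 mm).
- wide_bin (a joint): Tilt of the wide bin, rad: 0 shut, grows as its top tips forward (to the unit's -x) about its lower front edge; stop at 0.58. A sprung catch: some 5 to 9 N at the lip pull it out past 0.05, and as much pushes it back over the click. Beyond 0.13 it moves with 1 to 2 N at the lip and stays where left. Near 0.05 it hangs ajar; clicked shut it reads under 0.015.
- wide_bin_lip (a point): Centre of the bead (12 mm thick, 120 long) on top of the wide bin's front panel, which is 5 mm thick. 155 mm above the pivot, 1.5 in front; shut, it is 167 mm above the bench and 31 above the roof, free in front and behind: straddle it from above across the unit's x, or hook it. Axes turn with the bin: z up the front panel, y along the bead, x into the unit. At tilt 0.55 it is 81 mm further forward, 23 lower.
- wide_bin_floor (a point): Centre of the wide bin's inner floor; axes turn with the bin (x to the rear, y along the width, z up). Inside 71 mm (x) by 122 mm (y); front wall 150 mm high, back wall 78, sides 114 at the front falling to 78. Open on top, but reached from above only in front of the unit's roof when the bin is tipped.
- vial_mid (a point): Centre of the short glass vial with a screw cap, standing upright, 30 mm diameter, 68 mm high (this point is 34 mm above its underside), 18 to 45 g. The only vial; the other standing things near it are far taller tubes.
- twin_unit: Dark steel storage unit of the same outside size, fixed, with TWO small white tilt-out bins side by side (each about 60 mm wide). Same frame as the wide unit. The two units may have changed places.
- left_small_bin (a joint): Tilt of the small bin on the unit's +y side, rad, 0 shut. To stay shut.
- right_small_bin (a joint): Tilt of the small bin on the unit's -y side, rad, 0 shut. To stay shut.
- tube_a_mid (a point): Centre of a standing tall capped tube, 35 mm diameter, 112 mm high (bystander, loose).
- tube_b_mid (a point): Centre of another standing tall capped tube, 35 mm diameter, 112 mm high (bystander, loose).
Not all that is in view belongs to the job. Leave any brown look-alike of the twin_unit alone.

How it is judged (in metres and radians):
On the way, in this order (a step that is already met when the one before it is completed fails the run):
1. the wide bin is tipped forward to more than 0.4 rad (value of joint wide_bin above 0.4 rad), for 0.2 s.
2. the vial is inside the wide bin while that is still tipped forward by more than 0.25 rad (x of vial_mid in the frame of wide_bin_floor between -0.04 and 0.04 m and y of vial_mid in the frame of wide_bin_floor between -0.064 and 0.064 m and z of vial_mid in the frame of wide_bin_floor between 0 and 0.085 m and value of joint wide_bin above 0.25 rad), for 0.2 s.
At the end, for the whole second after the job is handed in: The wide bin is clicked shut (tilt under 0.025 rad) with the vial at rest inside it (its centre between the bin's walls and less than 85 mm above its floor), and both small bins are shut (under 0.025 rad) (x of vial_mid in the frame of wide_bin_floor between -0.04 and 0.04 m and y of vial_mid in the frame of wide_bin_floor between -0.064 and 0.064 m and z of vial_mid in the frame of wide_bin_floor between 0 and 0.085 m and value of joint each of wide_bin, left_small_bin, right_small_bin below 0.025 rad and linear speed of vial below 0.03 m/s); the robot touches nothing.
It fails at once if a small bin of the other unit is pulled open by more than 0.1 rad (value of joint any of left_small_bin, right_small_bin above 0.1 rad).
It fails at once if a tall tube is moved by more than 30 mm or knocked over (distance of any of tube_a_mid, tube_b_mid from where it was at the start of the episode above 0.03 m).
It fails at once if the vial falls or is flung (faster than 1.5 m/s) (linear speed of vial above 1.5 m/s).
It also fails if it takes over 72 s, if anything falls off the work surface, if the arm or the gripper's body presses on something with over 40 N, if the wrist force passes 120 N, or if a joint passes its speed limit or range.

### The arm

A 7-joint arm with a two-finger parallel gripper is mounted at the origin on the work surface; the furniture and walls round the work are solid. World frame = base frame: x ahead of the robot, y to its left, z up, the work surface at z = 0. Lengths are in m, angles in degrees, forces in N, time in s.
With the tool pointing down it reaches from about 0.425 to 0.875 m from the base axis. Payload 9.9 kg.
Tool frame: the origin (TCP) lies at the very end of the fingers, on their centre line; the grasp point (between the pads) lies 19 mm behind it; z points along the fingers, y is the line along which they close (so a half turn about z gives the same grasp; the last joint's range is limited). The gripper opens to 85 mm and grips with 20 to 120 N. Pads are 22 mm wide; open, the fingers measure 114 mm over their backs; the gripper's body (76 mm by 85 mm) begins 54 mm behind the grasp point. The pads swing forward as they close: fully open they stand 13 mm farther back than shut.
Start: joints at [-50.466, 32.985, 1.427, 82.34, -0.859, 64.687, -3.237], TCP at [0.472, 0.483, 0.231] pointing down, gripper open.
Joint ranges: [-157.87, 157.87], [-19.46, 123.44], [-87.15, 90], [11.01, 140.99], [-62.26, 242.26], [9.8, 113.94], [-161.44, 161.44]. Speed limits (degrees/s): [127.2, 127.2, 172.46, 172.46, 180, 180, 180].

### API

Orientations are given as [roll, pitch, yaw] about the fixed x, y, z axes, in that order (R = Rz(yaw) Ry(pitch) Rx(roll)).
In Python, from plant import arm gives the robot as it stands. The module is installed in compiled form; this text tells all that it offers.
- The arm moves only by the tool carry_out, never from a script. Its argument "steps" is one flat list of numbers, 5 for each row, row after row: the shift along the tool's x, y, z in mm, then the turn about the tool's z in degrees, then the opening, from 0 (shut) to 1 (fully open). A call has exactly 5 rows; each row is the pose to reach, as a shift and turn from the pose commanded when the call began, along the tool's axes at that moment; what a row does not reach only later rows make up. A row lasts 1/8 s, in which the tool goes at most 62.5 mm and 10.7 degrees, less where a joint would pass 70% of its speed; a pose out of reach is approached as far as the arm can. A call with a gripper value outside its range is refused whole. The fingers move at their own pace and stop on an object; the grip force is fixed at half the most. Time passes only in rows, so rows that repeat a pose let the fingers close, or fill a call up. It gives the time, the measured TCP pose, the force, the opening and the grip force at its end, in the units of the state.
- arm.state(): the state, without advancing time (a new reading comes with each control period).
- arm.camera(name): name is "side" or "top" or "wrist"; returns the picture (480x640x3 uint8, red, green, blue); there is no depth.
- arm.calibration(name): a dict with "mtx" (3x3 intrinsics, pixels), "cam_to_world" (4x4, takes a point from camera to world coordinates). Camera axes: x right, y up, looking along -z (the intrinsics and any distortion apply to the point x, -y, -z); pixel columns grow to the right and rows downward; lengths in m; the calibration is good to about 2 mm. A picture is of the moment at which its call begins: read the wrist's pose just before it. calibration takes no time and is no camera call; for the wrist camera it gives the pose at the moment of the call.
- arm.job_done(): hands the job in; it is judged then, once.
The state is a dict: "t": time; "q": joint angles; "dq": joint speeds; "joint_efforts": joint torques, N m; "tcp_pos": TCP position; "tcp_rot": TCP orientation; "wrist_force": force on the tool from outside, world axes, zero at the start; "ft_torque": the same for the moment, N m; "gripper_width": finger opening in m; "finger_force": force on a finger pad.
Only numpy, scipy, OpenCV 4.12 (cv2) and the standard library are available. Lean on these libraries where they do the work, as an engineer would, in place of code of your own. Each camera call takes 0.05 s, during which the arm holds its last target. There are 200 camera calls.

## Working session

There is one attempt and no reset: what is moved stays moved. The work goes in short steps, Python scripts to look and compute and a tool call to move; the robot and the scene stay as the last step left them, time stands still between calls to the robot, and variables do not carry over. Pictures are saved under pics/ and viewed, at most 10 in all, crops included, and the job is handed in when it is done.

Besides the shell and the picture viewer there is one more tool, called after "Emit:" in YAML: its name, and indented under it one key for each argument. carry_out: Moves the arm, as the interface text tells. Its arguments: {"type":"object","properties":{"steps":{"type":"array","items":{"type":"number"}}},"required":["steps"]}

```bash
mkdir -p pics
cat > h.py <<'E'
from plant import arm
import numpy as np, cv2
def snap(n,f):
    c=arm.calibration(n); im=arm.camera(n); cv2.imwrite('pics/'+f,cv2.cvtColor(im,cv2.COLOR_RGB2BGR)); np.savez('pics/'+f[:-4],im=im,m=c['mtx'],T=c['cam_to_world']); return im,c
def ray(f,u,v):
    d=np.load('pics/'+f+'.npz'); T=d['T']; p=np.linalg.solve(d['m'],[u,v,1.0]); return T[:3,3],T[:3,:3]@np.array([p[0],-p[1],-p[2]])
def onz(f,u,v,z):
    o,r=ray(f,u,v); return o+r*(z-o[2])/r[2]
def proj(f,P):
    d=np.load('pics/'+f+'.npz'); T=d['T']; p=T[:3,:3].T@(np.array(P)-T[:3,3]); q=d['m']@np.array([p[0],-p[1],-p[2]]); return q[:2]/q[2]
def two(f,a,g,b):
    o,r=ray(f,*a);p,s=ray(g,*b);A=np.stack([r,-s],1);t=np.linalg.lstsq(A,p-o,rcond=None)[0];x=o+r*t[0];y=p+s*t[1];return (x+y)/2,np.linalg.norm(x-y)
E
python3 - <<'E'
from h import *
np.set_printoptions(precision=4,suppress=True)
s=arm.state();print(s)
for n in('top','side'):
    im,c=snap(n,n+'0.png');print(n,c)
E
```

```text
{'t': 0.0, 'q': array([-50.4663,  33.0315,   1.4227,  82.3875,  -0.8599,  64.6847,
        -3.2363]), 'dq': array([-0.0218, -0.0434,  0.1021, -0.0078, -0.0192, -0.0226,  0.055 ]), 'joint_efforts': array([  0.0006, -76.5743,   2.2503, -28.5976,   0.0151,   0.0123,
         0.    ]), 'tcp_pos': array([0.4714, 0.4825, 0.2304]), 'tcp_rot': array([-179.9069,    0.004 ,  135.6683]), 'wrist_force': array([-0.103 , -0.4918,  0.6774]), 'ft_torque': array([-0.005 ,  0.0111,  0.0159]), 'finger_force': 0.0, 'gripper_width': 0.08529582900702373}
top {'mtx': array([[441.2504,   0.    , 323.0282],
       [  0.    , 441.2504, 242.216 ],
       [  0.    ,   0.    ,   1.    ]]), 'cam_to_world': array([[ 0.0084,  0.9802, -0.1979,  0.2017],
       [-0.9999,  0.0071, -0.0074, -0.0297],
       [-0.0058,  0.198 ,  0.9802,  1.2717],
       [ 0.    ,  0.    ,  0.    ,  1.    ]])}
side {'mtx': array([[455.8138,   0.    , 316.8568],
       [  0.    , 455.8138, 239.5051],
       [  0.    ,   0.    ,   1.    ]]), 'cam_to_world': array([[ 0.9178,  0.2423, -0.3147,  0.0884],
       [-0.397 ,  0.581 , -0.7105, -0.7482],
       [ 0.0107,  0.777 ,  0.6294,  0.7718],
       [ 0.    ,  0.    ,  0.    ,  1.    ]])}
```

View pics/top0.png

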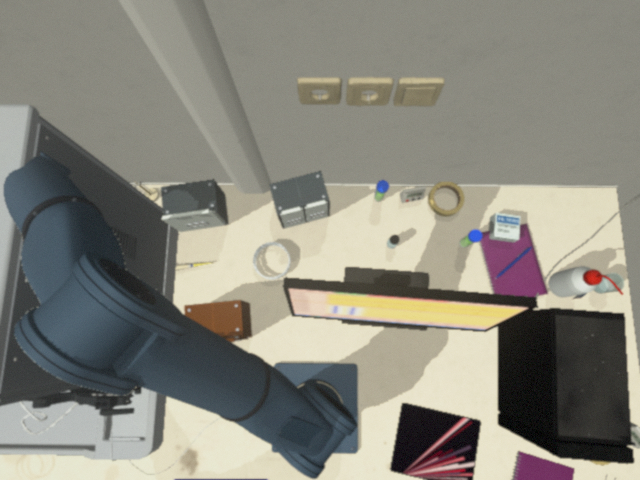

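View pics/side0.png

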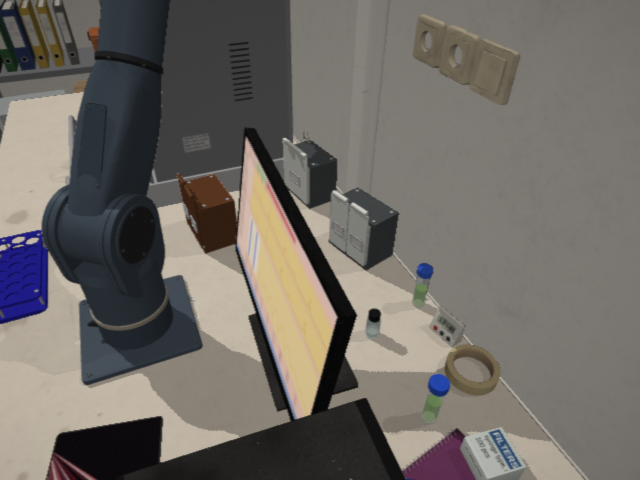

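The top view shows the wide unit at (195,205), the twin unit at (300,200), the vial's black cap at (394,241), and blue-capped tubes at (382,187) and (475,236). A monitor stands in front at (285–535, 280–330). The side view shows the wide bin at (295,160), the vial at (373,322), and tubes at (424,285) and (436,398).

Run:
```python
from h import *
np.set_printoptions(precision=4,suppress=True)
t=np.load('pics/top0.npz')['im'];s=np.load('pics/side0.npz')['im']
a=cv2.resize(t[165:245,150:240],None,fx=4.4,fy=4.4,interpolation=cv2.INTER_CUBIC)
b=cv2.resize(s[130:220,275:345],None,fx=4.4,fy=4.4,interpolation=cv2.INTER_CUBIC)
W=np.zeros((400,720,3),np.uint8);W[:a.shape[0],:a.shape[1]]=a;W[:b.shape[0],400:400+b.shape[1]]=b
cv2.imwrite('pics/c1.png',W[:,:,::-1])
# vial cap, tube caps
def blobs(im,m,name):
    n,l,st,c=cv2.connectedComponentsWithStats(m.astype(np.uint8))
    for i in range(1,n):
        if st[i,4]>25: print(name,st[i],c[i])
for nm,im in(('top0',t),('side0',s)):
    h=cv2.cvtColor(im,cv2.COLOR_RGB2HSV)
    m=(h[...,0]>105)&(h[...,0]<130)&(h[...,1]>150)&(h[...,2]>100);m[:,:340]=0
    blobs(im,m,nm+' blue')
    d=h[...,2]<60; k=np.zeros_like(d)
    if nm=='top0':k[225:255,375:415]=1
    else:k[300:345,355:390]=1
    blobs(im,d&k,nm+' dark')
print('vial two',two('top0',(394,239.5),'side0',(374,315)))
print('vial z68',onz('top0',394,239.5,.068),onz('side0',374,313,.068))
print('tubes',onz('top0',382,186,.112),onz('side0',425,269,.112),onz('top0',475,236,.112),onz('side0',438,382,.112))
print('monitor TL',two('top0',(285,280),'side0',(246,130)),'TR',two('top0',(535,299),'side0',(352,318)))
for y in(.4,.3,.2):print(proj('top0',[.57,y,.136]),proj('side0',[.57,y,.136]))
```

```text
top0 blue [378 181  10  11  81] [382.1111 186.1111]
top0 blue [469 230  13  11 113] [474.9912 235.354 ]
side0 blue [417 264  16  15 181] [424.558 270.547]
side0 blue [429 374  21  22 336] [438.4554 384.1101]
side0 dark [369 309  11  14 129] [374.031  315.2558]
vial two (array([ 0.4545, -0.2188,  0.062 ]), np.float64(0.001266638616523826))
vial z68 [ 0.4539 -0.2181  0.068 ] [ 0.4534 -0.2185  0.068 ]
tubes [ 0.5947 -0.1818  0.112 ] [ 0.5919 -0.1843  0.112 ] [ 0.4558 -0.4286  0.112 ] [ 0.4548 -0.4269  0.112 ]
monitor TL (array([0.2972, 0.0546, 0.3805]), np.float64(0.011771308049437799)) TR (array([ 0.2674, -0.449 ,  0.3781]), np.float64(0.002983567910182001))
[167.2206 190.549 ] [309.9723 142.9069]
[204.2481 190.781 ] [323.552  158.0415]
[241.3218 191.0133] [338.7063 174.9311]
```

View pics/c1.png

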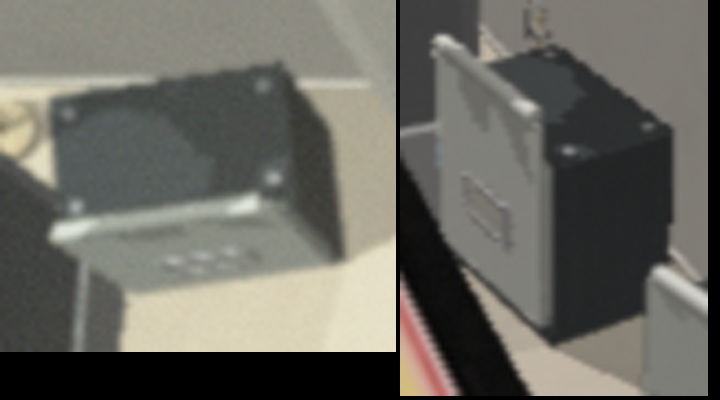

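The crop shows the bead running (53,235)–(262,203) in the top crop and (440,42)–(535,106) in the side crop. The roof's rear corners are at (52,100) and (280,65) in the top crop.

Run:
```python
from h import *
np.set_printoptions(precision=4,suppress=True)
T=lambda x,y:(150+x/4.4-.4,165+y/4.4-.4)
S=lambda x,y:(275+(x-400)/4.4-.4,130+y/4.4-.4)
R={}
for n,a,b,z in(('lipR',(262,203),(535,104),.17),('lipL',(57,233),(440,42),.17),('roofBR',(280,65),(670,128),.136),('roofBL',(52,100),(550,47),.136)):
    print(n,two('top0',T(*a),'side0',S(*b)),onz('top0',*T(*a),z),onz('side0',*S(*b),z))
    R[n]=(onz('top0',*T(*a),z)+onz('side0',*S(*b),z))/2
for p in('lip','roofB'):
    d=R[p+'L']-R[p+'R'];print(p,np.linalg.norm(d),np.degrees(np.arctan2(-d[0],d[1])),(R[p+'L']+R[p+'R'])/2)
```

```text
lipR (array([0.5025, 0.2716, 0.1792]), np.float64(9.93924705644514e-05)) [0.5051 0.2741 0.17  ] [0.5089 0.2874 0.17  ]
lipL (array([0.4862, 0.3949, 0.1667]), np.float64(0.0014517889833009121)) [0.4861 0.3935 0.17  ] [0.4833 0.3886 0.17  ]
roofBR (array([0.5995, 0.2769, 0.14  ]), np.float64(0.0029376320246647407)) [0.6024 0.2776 0.136 ] [0.6011 0.2832 0.136 ]
roofBL (array([0.5759, 0.4169, 0.1364]), np.float64(0.005834887192252285)) [0.579  0.4164 0.136 ] [0.573  0.4172 0.136 ]
lip 0.11254596519080118 11.446259903093013 [0.4958 0.3359 0.17  ]
roofB 0.13883061544199735 10.694630877525181 [0.5889 0.3486 0.136 ]
```

Emit:
carry_out:
  steps: [-40,-30,0,10,0.6,-80,-60,0,20,0.6,-121,-92,0,30,0.6,-121,-92,0,35,0.6,-121,-92,0,35,0.6]

```text
t: 0.72
tcp_pos: [0.4938, 0.3323, 0.2312]
tcp_rot: [-180.0, 0.0, 100.7]
wrist_force: [-0.8, 0.3, 1.0]
gripper_width: 0.0513
finger_force: 0.0
```

Run:
```python
from h import *
np.set_printoptions(precision=4,suppress=True)
s=arm.state();print(s['tcp_pos'],s['tcp_rot'],s['q'],s['gripper_width'])
im,c=snap('wrist','w1.png')
for P in([.494,.332,.173],s['tcp_pos'],[.4827,.391,.173],[.505,.273,.173]):print(proj('w1',P))
```

```text
[0.4938 0.3323 0.2312] [-179.9806    0.0023  100.6774] [-45.6851  26.5079  11.1032  95.2344  -5.7721  58.8354 -22.051 ] 0.051266104932796194
[311.5904 258.5642]
[309.7898 306.4536]
[310.8779 144.1032]
[311.6913 356.3066]
```

View pics/w1.png

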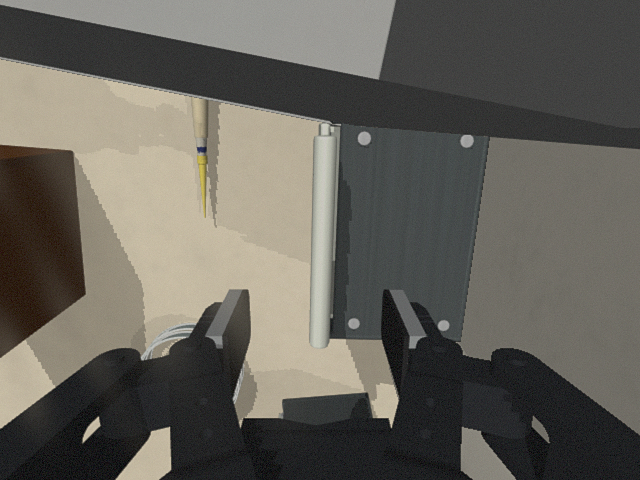

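The wrist view shows the bead from (325,134) to (319,346), about 6 mm to tool +y and 10 mm to tool +x, at roughly 1.6° rotation. I'll correct for that and descend to straddle it.

Emit:
carry_out:
  steps: [10,6,30,1.6,0.5,10,6,60,1.6,0.5,10,6,81,1.6,0.5,10,6,81,1.6,0.35,10,6,81,1.6,0.3]

```text
t: 1.4
tcp_pos: [0.4982, 0.3441, 0.151]
tcp_rot: [180.0, -0.0, 99.2]
wrist_force: [-0.0, -0.5, 1.1]
gripper_width: 0.0254
finger_force: 0.0
```

Emit:
carry_out:
  steps: [0,-6,0,0,0.3,0,-12,0,0,0.3,0,-18,0,0,0.3,0,-25,1,0,0.3,0,-32,2,0,0.3]

```text
t: 2.02
tcp_pos: [0.4658, 0.3383, 0.1486]
tcp_rot: [180.0, -0.0, 99.1]
wrist_force: [0.9, 0.7, 0.3]
gripper_width: 0.0253
finger_force: 0.6
```

Emit:
carry_out:
  steps: [0,-12,3,0,0.3,0,-24,6,0,0.3,0,-36,10,0,0.3,0,-48,14,0,0.3,0,-56,17,0,0.3]

```text
t: 2.65
tcp_pos: [0.4101, 0.3293, 0.1309]
tcp_rot: [-180.0, 0.0, 99.1]
wrist_force: [1.2, 0.4, -0.2]
gripper_width: 0.0257
finger_force: 0.4
```

Run:
```python
from h import *
s=arm.state();print(s['tcp_pos'],s['wrist_force'],s['finger_force'])
im,c=snap('wrist','w2.png');a=im
t,_=snap('side','s2.png')
b=cv2.resize(t[120:220,240:350],None,fx=3,fy=3)
W=np.zeros((480,800,3),np.uint8);W[:360,:480]=cv2.resize(a,(480,360));W[:300,480-10:800]=b[:, :330]
cv2.imwrite('pics/c2.png',W[:,:,::-1])
```

```text
[0.41007391 0.32934865 0.1309493 ] [ 1.16975276  0.41501967 -0.20733219] 0.4462778471422979
```

View pics/c2.png

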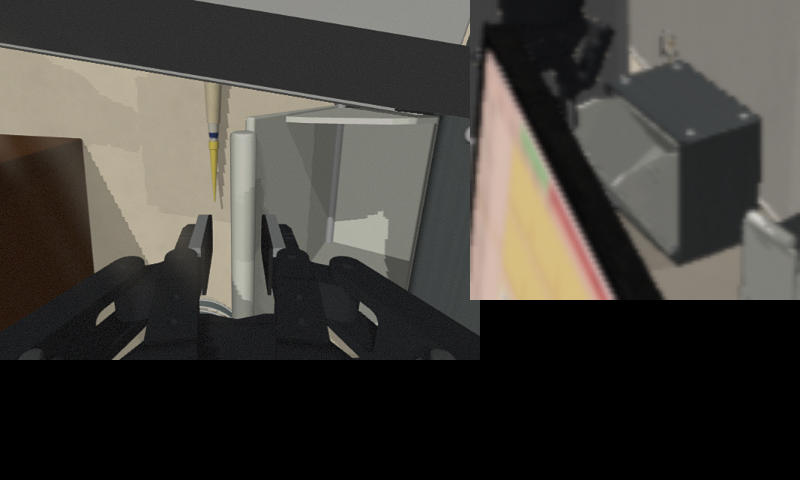

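The bin follows the finger, about 0.53 rad by displacement; the bead is at (242,225), between the fingers. I'll retreat upward and go to the vial.

Emit:
carry_out:
  steps: [0,4,-10,0,0.4,0,4,-60,0,0.4,0,4,-115,0,0.4,-60,20,-120,0,0.7,-120,40,-120,0,0.7]

```text
t: 3.38
tcp_pos: [0.4706, 0.2173, 0.2534]
tcp_rot: [179.8, -0.1, 99.2]
wrist_force: [1.6, 0.2, 0.8]
gripper_width: 0.0597
finger_force: 0.0
```

Emit:
carry_out:
  steps: [-60,10,0,0,0.7,-120,0,0,0,0.7,-180,-20,0,0,0.7,-240,-35,0,0,0.7,-300,-50,0,0,0.7]

```text
t: 4.0
tcp_pos: [0.4672, -0.0886, 0.2524]
tcp_rot: [179.9, 0.0, 99.0]
wrist_force: [2.1, 0.0, -0.0]
gripper_width: 0.0599
finger_force: 0.0
```

Emit:
carry_out:
  steps: [-60,-16,0,0,0.8,-110,-30,20,0,0.8,-126,-34,60,0,0.8,-126,-34,100,0,0.8,-126,-34,100,0,0.8]

```text
t: 4.62
tcp_pos: [0.4522, -0.216, 0.15]
tcp_rot: [-179.8, -0.1, 99.0]
wrist_force: [0.3, 0.2, 0.2]
gripper_width: 0.0682
finger_force: 0.0
```

Run:
```python
from h import *
s=arm.state();print(s['tcp_pos'],s['wrist_force'],s['q'])
a,c=snap('wrist','w3.png')
t,_=snap('side','s3.png')
print(proj('w3',[.454,-.2185,.068]),proj('w3',s['tcp_pos']))
W=np.zeros((480,800,3),np.uint8);W[:300,:400]=cv2.resize(a,(400,300));W[:300,400:]=cv2.resize(t,(400,300))
cv2.imwrite('pics/c3.png',W[:300,:,::-1])
```

```text
[ 0.45216252 -0.21596879  0.15000679] [0.29691597 0.18058444 0.17574494] [  6.09602013  25.43029511  20.08536646 114.59951007 -12.62251561
  42.28384232  42.82267611]
[314.7277998  249.76761654] [309.85938678 306.65430981]
```

View pics/c3.png

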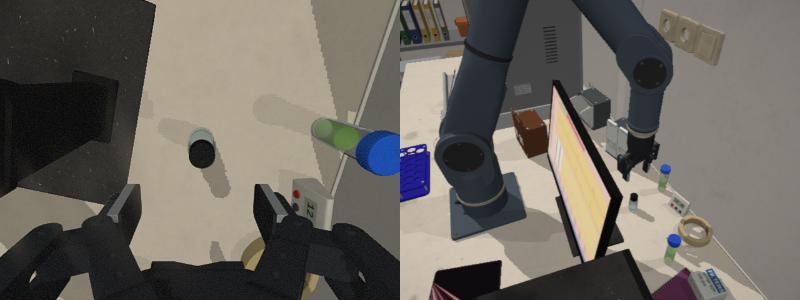

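The vial's cap is at (323,245) in the full wrist image, close to the prediction. The forearm is clear of the monitor, so I'll descend.

Emit:
carry_out:
  steps: [-1,3,40,0,0.8,-1,3,80,0,0.8,-1,3,110,0,0.8,-1,3,126,0,0.8,-1,3,126,0,0.8]

```text
t: 5.35
tcp_pos: [0.4576, -0.2165, 0.0261]
tcp_rot: [179.9, 0.0, 99.1]
wrist_force: [1.1, 0.4, 0.5]
gripper_width: 0.068
finger_force: 0.0
```

Emit:
carry_out:
  steps: [0,0,0,0,0.5,0,0,0,0,0.2,0,0,0,0,0.1,0,0,0,0,0.1,0,0,0,0,0.1]

```text
t: 5.98
tcp_pos: [0.4573, -0.2167, 0.0266]
tcp_rot: [179.9, 0.1, 99.1]
wrist_force: [-1.4, 1.0, 9.5]
gripper_width: 0.0289
finger_force: 58.4
```

Emit:
carry_out:
  steps: [0,0,-30,0,0.1,0,0,-80,0,0.1,0,0,-135,0,0.1,0,0,-190,0,0.1,40,10,-225,0,0.1]

```text
t: 6.6
tcp_pos: [0.4601, -0.1778, 0.2538]
tcp_rot: [179.8, 0.2, 98.8]
wrist_force: [1.9, 1.3, -0.8]
gripper_width: 0.0287
finger_force: 59.2
```

Emit:
carry_out:
  steps: [50,12,0,0,0.1,100,25,0,-9,0.1,150,37,0,-18,0.1,200,50,0,-27,0.1,250,60,0,-36,0.1]

```text
t: 7.22
tcp_pos: [0.4798, 0.0826, 0.2511]
tcp_rot: [179.9, 0.0, 135.4]
wrist_force: [-0.0, 0.3, -1.3]
gripper_width: 0.0286
finger_force: 59.0
```

Emit:
carry_out:
  steps: [36,38,0,-10,0.1,72,76,0,-20,0.1,108,114,0,-30,0.1,144,152,0,-40,0.1,178,187,0,-50,0.1]

```text
t: 7.85
tcp_pos: [0.4857, 0.3407, 0.251]
tcp_rot: [180.0, 0.0, -174.6]
wrist_force: [1.0, -0.1, -0.8]
gripper_width: 0.0285
finger_force: 59.0
```

Run:
```python
from h import *
np.set_printoptions(precision=4,suppress=True)
s=arm.state();print(s['tcp_pos'],s['tcp_rot'],s['wrist_force'],s['q'])
a,c=snap('wrist','w4.png')
t,_=snap('side','s4.png')
W=np.zeros((300,800,3),np.uint8);W[:,:400]=cv2.resize(a,(400,300));W[:,400:]=cv2.resize(t[80:230,220:420],(400,300))
cv2.imwrite('pics/c4.png',W[:,:,::-1])
print(proj('w4',[.486,.341,.136]),[proj('w4',np.array([.498,.343,0])+.0095*np.array([.987,.158,0])+k*np.array([-.158,.987,0])+[0,0,.136]) for k in(-.06,0,.06)])
```

```text
[0.4857 0.3407 0.251 ] [ 179.9907    0.0473 -174.6021] [ 0.9705 -0.1073 -0.8107] [-36.4968  24.9468  -4.6777  93.521    2.2638  61.58    53.5819]
[315.9841 228.1088] [array([231.7698, 263.6596]), array([318.113 , 258.3606]), array([405.128 , 253.0203])]
```

View pics/c4.png

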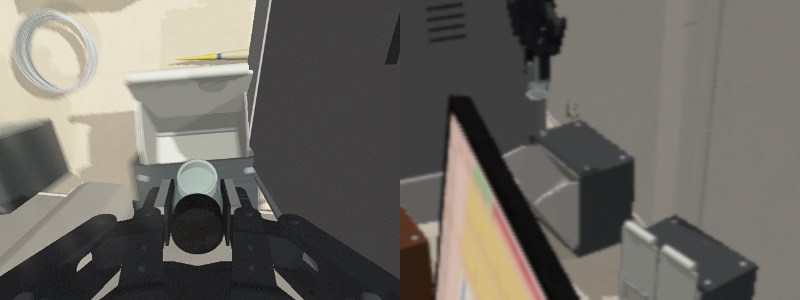

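Wrist view: the open bin lies above the vial, at (137–250, 75–165) in the crop, with the roof edge at row ~160. The vial is close to the opening, so I'll trim slightly forward and left, then lower.

Emit:
carry_out:
  steps: [2,-6,20,-4,0.1,2,-6,50,-4,0.1,2,-6,80,-4,0.1,2,-6,100,-4,0.1,2,-6,110,-4,0.1]

```text
t: 8.57
tcp_pos: [0.4842, 0.3321, 0.1397]
tcp_rot: [-179.9, -0.0, -171.0]
wrist_force: [0.2, 0.5, -0.8]
gripper_width: 0.0289
finger_force: 59.2
```

Run:
```python
from h import *
s=arm.state();print(s['tcp_pos'],s['tcp_rot'],s['wrist_force'])
a,c=snap('wrist','w5.png')
t,_=snap('side','s5.png')
W=np.zeros((300,800,3),np.uint8);W[:,:400]=cv2.resize(a,(400,300));W[:,400:]=cv2.resize(t[100:205,250:390],(400,300),interpolation=cv2.INTER_CUBIC)
cv2.imwrite('pics/c5.png',W[:,:,::-1])
```

```text
[0.48423328 0.33210493 0.13972403] [-1.79940209e+02 -4.52867624e-02 -1.70985668e+02] [ 0.21398501  0.45307875 -0.79175571]
```

View pics/c5.png

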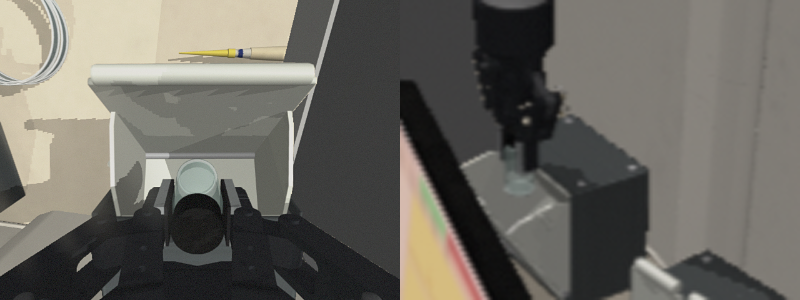

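The vial is centred between the bin's walls (walls at columns 115 and 290, vial at 197) and ahead of the roof. I'll lower on.

Emit:
carry_out:
  steps: [0,0,10,0,0.1,0,0,20,0,0.1,0,0,30,0,0.1,0,0,38,0,0.1,0,0,42,0,0.1]

```text
t: 9.3
tcp_pos: [0.4843, 0.3328, 0.0976]
tcp_rot: [-180.0, -0.0, -170.9]
wrist_force: [0.5, 0.3, 0.7]
gripper_width: 0.0285
finger_force: 59.2
```

Emit:
carry_out:
  steps: [0,0,3,0,0.1,0,0,6,0,0.1,0,0,9,0,0.1,0,0,9,0,0.1,0,0,9,0,0.1]

```text
t: 9.93
tcp_pos: [0.4845, 0.3329, 0.0894]
tcp_rot: [180.0, 0.0, -170.9]
wrist_force: [-0.2, -0.5, -0.6]
gripper_width: 0.0288
finger_force: 59.2
```

Emit:
carry_out:
  steps: [0,0,3,0,0.1,0,0,6,0,0.1,0,0,9,0,0.1,0,0,9,0,0.1,0,0,9,0,0.1]

```text
t: 10.55
tcp_pos: [0.4852, 0.3331, 0.0805]
tcp_rot: [180.0, 0.1, -171.0]
wrist_force: [3.3, 0.4, -0.5]
gripper_width: 0.0286
finger_force: 59.3
```

Light contact with the sloping front wall, so I'll release gradually here.

Emit:
carry_out:
  steps: [0,0,0,0,0.35,0,0,0,0,0.38,0,0,0,0,0.42,0,0,0,0,0.5,0,0,0,0,0.5]

```text
t: 11.18
tcp_pos: [0.4843, 0.3328, 0.0802]
tcp_rot: [-180.0, -0.0, -170.9]
wrist_force: [0.3, -0.3, 0.3]
gripper_width: 0.0428
finger_force: 0.0
```

Emit:
carry_out:
  steps: [0,0,-20,0,0.5,0,0,-60,0,0.5,0,0,-115,0,0.5,0,0,-170,0,0.4,0,0,-170,0,0.3]

```text
t: 11.8
tcp_pos: [0.4862, 0.3343, 0.2548]
tcp_rot: [179.8, 0.4, -170.9]
wrist_force: [-0.2, -0.4, -0.6]
gripper_width: 0.0251
finger_force: 0.0
```

Run:
```python
from h import *
s=arm.state();print(s['tcp_pos'],s['tcp_rot'],s['wrist_force'])
a,c=snap('wrist','w6.png')
t,_=snap('side','s6.png')
W=np.zeros((300,800,3),np.uint8);W[:,:400]=cv2.resize(a,(400,300));W[:,400:]=cv2.resize(t[100:205,250:390],(400,300),interpolation=cv2.INTER_CUBIC)
cv2.imwrite('pics/c6.png',W[:,:,::-1])
```

```text
[0.48619998 0.33425565 0.25483653] [ 179.77405246    0.40690621 -170.94730786] [-0.22885424 -0.37695048 -0.5771269 ]
```

View pics/c6.png

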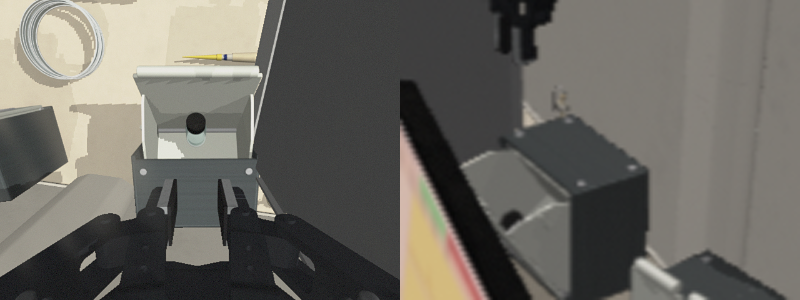

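The vial stands inside the tipped bin at (196,125) in the crop. I'll go in front of the lip with closed fingers and push.

Emit:
carry_out:
  steps: [50,0,0,0,0,100,0,0,0,0,114,0,30,0,0,114,0,85,0,0,114,0,128,0,0]

```text
t: 12.52
tcp_pos: [0.3706, 0.3139, 0.1196]
tcp_rot: [-179.9, -0.1, -170.9]
wrist_force: [0.4, 0.3, -0.1]
gripper_width: 0.0003
finger_force: 0.0
```

Emit:
carry_out:
  steps: [-8,0,0,0,0,-16,0,0,0,0,-24,0,-1,0,0,-32,0,-3,0,0,-40,0,-6,0,0]

```text
t: 13.15
tcp_pos: [0.412, 0.3215, 0.1291]
tcp_rot: [180.0, 0.0, -170.9]
wrist_force: [-2.0, 0.1, 1.2]
gripper_width: -0.0001
finger_force: 1.0
```

Emit:
carry_out:
  steps: [-9,0,-3,0,0,-18,0,-6,0,0,-27,0,-9,0,0,-36,0,-12,0,0,-45,0,-14,0,0]

```text
t: 13.78
tcp_pos: [0.4566, 0.3284, 0.1424]
tcp_rot: [180.0, 0.0, -170.9]
wrist_force: [-0.9, -0.1, 0.7]
gripper_width: -0.0001
finger_force: 0.4
```

Emit:
carry_out:
  steps: [-5,0,-1,0,0,-10,0,-1,0,0,-14,0,-1,0,0,-17,0,-1,0,0,-20,0,-1,0,0]

```text
t: 14.4
tcp_pos: [0.4754, 0.3316, 0.1432]
tcp_rot: [-180.0, -0.0, -170.9]
wrist_force: [-2.0, -0.7, 0.9]
gripper_width: 0.0
finger_force: 0.9
```

Emit:
carry_out:
  steps: [-2,0,0,0,0,-4,0,0,0,0,-6,0,0,0,0,-8,0,0,0,0,-8,0,0,0,0]

```text
t: 15.02
tcp_pos: [0.4805, 0.3321, 0.143]
tcp_rot: [-179.9, -0.3, -170.9]
wrist_force: [-11.5, -2.5, 8.3]
gripper_width: -0.0002
finger_force: 6.4
```

Emit:
carry_out:
  steps: [-1,0,0,0,0,-2,0,0,0,0,-3,0,0,0,0,-4,0,0,0,0,-4,0,0,0,0]

```text
t: 15.65
tcp_pos: [0.4808, 0.3322, 0.1429]
tcp_rot: [-179.8, -0.7, -170.8]
wrist_force: [-25.5, -6.2, 18.1]
gripper_width: 0.0001
finger_force: 13.2
```

It is hard against a stop at 26 N, so I'll back off and check.

Emit:
carry_out:
  steps: [5,0,0,0,0,30,0,0,0,0,40,0,-50,0,0,0,0,-110,0,0,-10,0,-110,0,0]

```text
t: 16.27
tcp_pos: [0.5004, 0.3359, 0.2575]
tcp_rot: [179.8, 0.4, -171.0]
wrist_force: [0.1, 0.2, 0.1]
gripper_width: 0.0001
finger_force: 0.0
```

Run:
```python
from h import *
s=arm.state();print(s['tcp_pos'],s['wrist_force'])
a,c=snap('wrist','w7.png')
t,_=snap('side','s7.png')
t0=np.load('pics/side0.npz')['im']
C=lambda i:cv2.resize(i[130:220,275:345],(350,450),interpolation=cv2.INTER_CUBIC)
W=np.hstack([C(t0),C(t)]);cv2.imwrite('pics/c7.png',W[:,:,::-1])
print(cv2.phaseCorrelate(*[cv2.cvtColor(i,cv2.COLOR_RGB2GRAY)[135:165,280:312].astype(float) for i in(t0,t)]))
```

```text
[0.50041496 0.3358667  0.25751631] [0.05995504 0.21755483 0.13720588]
((-0.09043459686195021, 0.006979261415112958), 0.9669533811734603)
```

View pics/c7.png

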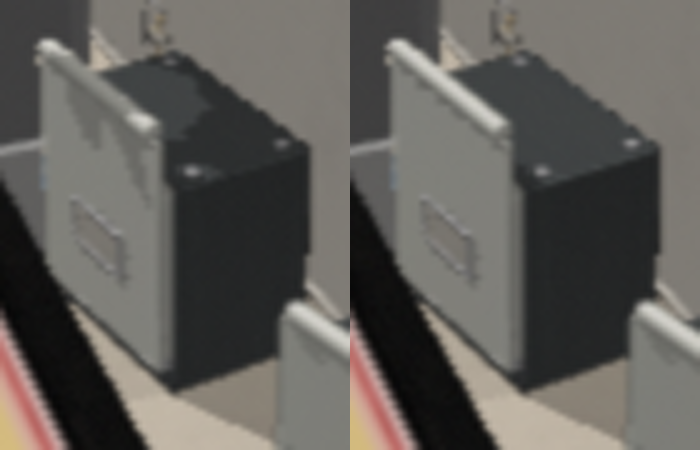

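The bead sits within 0.1 px of where it was at the start, where hanging ajar would show a shift of about 3 px. The bin is shut, and the robot is clear.

```bash
python3 -c "
from plant import arm
print(arm.job_done())"
```

```text
the job is handed in; nothing more can be done
None
```

I put the vial in the wide bin, pushed the bin shut and handed the job in; the final image shows it back at its starting position, but the hand-in call returned no verdict.

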